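# Turn the back-to-front rock core in its rack

## Task

Three capped rock cores lie in the rack on the bench, and one was put in back to front: its stud points the opposite way to the studs of the other two. Lift that core out of its slot, turn it end for end and lay it fully home in the same slot, so that all three studs point the same way. Put it down gently rather than dropping it, and leave the other two cores where they lie.

Things in the scene. Friction and masses are not known exactly. Their poses are not given: they have to be found in the camera images.
- rack: Fixed rack, 190 x 290 mm, origin on the table at the middle of its long edge nearest the robot; x across the rack away from that edge, y along it, z up. 3 slots along x: a core lying home has its middle at x 95, y -90, 0 or 90, z 58 mm. Slots are V notches in two white rails (14 mm wide, 34 mm either side of x 95, tops at z 58); between them fingers have room down to z 8. Metal strips at x 6 and 184, tops z 48.
- core_odd: The core lying back to front, in any slot: stud to the rack's -x. Grey stone cylinder with an aluminium cap on one end, 38 mm diameter, 102 mm long together, and a steel stud on the cap, 12 mm diameter, 20 mm long. 0.3 kg, balanced near its middle. Origin on the axis, at the middle of the 102 mm; +x along the axis to the stud (tip at 71 mm; bare end at -51 mm). It lies level.
- core_a: One of the two cores that lie the right way, stud to the rack's +x side; in any slot. Same size, origin and axes as core_odd.
- core_b: The other core that lies the right way, stud to the rack's +x side; in any slot. Same size, origin and axes as core_odd.
Things that resemble listed ones, but are neither listed nor needed, are in the scene too. What is shaped like the core_odd but pink is not meant.

How it is judged:
On the way:
1. the back-to-front core is lifted clear out of its slot (at least 45 mm above where it lay) (z of core_odd in the frame of rack above 0.103 m), for 0.1 s.
At the end, for the whole second after the job is handed in: The turned core lies released and at rest in a slot (within 12 mm across, 20 mm along, 7 mm in height, 10 degrees), its stud to the rack's +x side like the other two, which are within 12 mm of where they began ((y of core_odd in the frame of rack between -0.102 and -0.078 m or y of core_odd in the frame of rack between -0.012 and 0.012 m or y of core_odd in the frame of rack between 0.078 and 0.102 m) and x of core_odd in the frame of rack between 0.075 and 0.115 m and z of core_odd in the frame of rack between 0.051 and 0.064 m and x of rack in the frame of core_odd below -0.07 m and angle between the x axis of core_odd and the x axis of rack, either way round below 0.17 rad and linear speed of core_odd below 0.02 m/s and distance of each of core_a, core_b from where it was at the start of the episode below 0.012 m); the robot touches nothing.
It fails at once if the core is let go more than 20 mm above its seat (dropped) (z of core_odd in the frame of rack above 0.078 m and contact force between the fingers and core_odd below 0.02 N).
It fails at once if one of the other two cores is moved by more than 20 mm (distance of any of core_a, core_b from where it was at the start of the episode above 0.02 m).
It also fails if it takes over 42 s, if anything falls off the work surface, if the arm or the gripper's body presses on something with over 40 N, if the wrist force passes 120 N, or if a joint passes its speed limit or range.

## Robot

A 7-joint arm with a two-finger parallel gripper is mounted at the origin on the work surface. World frame = base frame: x ahead of the robot, y to its left, z up, the work surface at z = 0. Lengths are in m, angles in rad, forces in N, time in s.
With the tool pointing down it reaches from about 0.425 to 0.925 m from the base axis. Payload 6.8 kg.
Tool frame: the origin (TCP) lies on the centre line of the jaws, within the pads' length; the fingertips stand 8 mm ahead of it and the grasp point (between the pads) lies 11 mm behind it (bot.tips_ahead is the distance from the TCP to the fingertips, in m); z points along the fingers, y is the line along which they close (so a half turn about z gives the same grasp; the last joint's range is limited). The gripper opens to 85 mm and grips with 20 to 120 N. Pads are 22 mm wide; open, the fingers measure 114 mm over their backs; the gripper's body (76 mm by 85 mm) begins 54 mm behind the grasp point. The pads swing forward as they close: fully open they stand 13 mm farther back than shut.
Start: joints at [1.212, 0.477, 0.022, 1.555, -0.011, 1.109, -0.083], TCP at [0.168, -0.654, 0.239] pointing down, gripper open.
Joint ranges: [-2.96, 2.96], [-0.34, 2.1], [-1.41, 1.46], [0.24, 2.44], [-1.37, 4.51], [0.17, 1.92], [-2.96, 2.96]. Speed limits (rad/s): [2.39, 2.39, 3.14, 3.14, 3.14, 3.14, 3.14].

## Interface

Orientations are given as a unit quaternion [w, x, y, z].
In Python, from station import bot gives the robot as it stands.
- The arm moves only by the tool send_rows, never from a script. Its argument "deltas" is text: rows parted by semicolons, each of 4 numbers parted by spaces: the shift along the tool's x, y, z in m, then the turn about the tool's z in degrees. In form: x y z spin; .... A call has 1 to 5 rows; each row is the pose to reach, as a shift and turn from the pose commanded when the call began, along the tool's axes at that moment; what a row does not reach only later rows make up. A row lasts 1/10 s, in which the tool goes at most 50 mm and 8.59 degrees, less where a joint would pass 70% of its speed; a pose out of reach is approached as far as the arm can. A call with a gripper value outside its range is refused whole. "claw" is the opening, from 0 (shut) to 1 (fully open), set as the call begins (left out, the last holds). The fingers move at their own pace and stop on an object; "force" is the grip in N (left out, the last holds). Time passes only in rows, so rows that repeat a pose let the fingers close. It gives the time, the measured TCP pose, the force, the opening and the grip force at its end, in the units of the state.
- bot.get_obs(): the state, without advancing time (a new reading comes with each control period).
- bot.read_camera(name): name is "side" or "top" or "wrist"; returns a dict with "img" (420x560x3 uint8, red, green, blue), "depth" (420x560 float32, m along the optical axis (not along the pixel's ray), 0 where there is no reading), "fx", "fy", "cx", "cy" (pixels), "camera_from_world" (4x4, takes a point from world to camera coordinates). Camera axes: x right, y up, looking along -z (the intrinsics and any distortion apply to the point x, -y, -z); pixel columns grow to the right and rows downward; lengths in m; the calibration is good to about 2 mm. A picture is of the moment at which its call begins.
- bot.hand_in(): hands the job in; it is judged then, once.
Trained networks look in a picture, given as the dict that the camera call returned (one of the last four; its "shot" number tells which), for a name from the list of things; names that differ only in an ending like _2 or _b are one class to them, and where a whole thing is asked for, a point or a joint stands for the part that bears it (a point fixed in the world has none). Each returns a list of dicts, best first, with "confidence" (0 to 1); they miss things now and then, are a little off and sometimes report something else, mostly with a low value. They report only what shows in the picture. A call takes as long as a camera call. They do not tell look-alikes from the thing itself.
- bot.masks_of(picture, query): "mask" (420x560 bool, what is visible of it).
- bot.landmark_of(picture, query): "xyz" ([x, y, z] in m, in world coordinates, good to about 4 mm: a listed point, or the origin of a listed thing).
The state is a dict: "t": time; "q": joint angles; "joint_vel": joint speeds; "joint_torque": joint torques, N m; "eef_pos": TCP position; "tool_rot": TCP orientation; "contact_force": force on the tool from outside, world axes, zero at the start; "torque": the same for the moment, N m; "gripper_width": opening from 0.0 (shut) to 1.0 (fully open); "grasp_force": force on a finger pad.
Only numpy, scipy, OpenCV 4.12 (cv2) and the standard library are available. Lean on these libraries where they do the work, as an engineer would, in place of code of your own. Each camera call takes 0.05 s, during which the arm holds its last target. There are 200 camera calls.

## Working session

There is one attempt and no reset: what is moved stays moved. The work goes in short steps, Python scripts to look and compute and a tool call to move; the robot and the scene stay as the last step left them, time stands still between calls to the robot, and variables do not carry over. Pictures are saved under pics/ and viewed, at most 10 in all, crops included, and the job is handed in when it is done.

Besides the shell and the picture viewer there is one more tool, called after "Emit:" as name(argument=value, ...) on one line, values as JSON. send_rows: Moves the arm, as the interface text tells. Its arguments: {"type":"object","properties":{"deltas":{"type":"string"},"claw":{"type":"number"},"force":{"type":"number"}},"required":["deltas"]}

```bash
mkdir -p pics; ls; cat > h.py <<'E'
import numpy as np, cv2
from station import bot
def shot(n,f):
    p=bot.read_camera(n); cv2.imwrite('pics/'+f,p['img'][:,:,::-1]); return p
def world(p):
    d=p['depth']; v,u=np.mgrid[0:420,0:560]
    c=np.stack([(u-p['cx'])/p['fx']*d,-(v-p['cy'])/p['fy']*d,-d,np.ones_like(d)],-1)
    return (c@np.linalg.inv(p['camera_from_world']).T)[...,:3]
E
python3 - <<'E'
from h import *
s=bot.get_obs(); print(s['t'],s['eef_pos'],s['tool_rot'],s['gripper_width'])
p=shot('top','top1.png'); q=shot('side','side1.png')
for n,pp in(('top',p),('side',q)):
    for k in('rack','core_odd','core_a'):
        print(n,k,[(np.round(r['xyz'],3),round(r['confidence'],2)) for r in bot.landmark_of(pp,k)])
E
```

```text
pics
0.0 [ 0.16734888 -0.65330228  0.23830147] [-9.25381112e-04  9.92146335e-01  1.25079020e-01 -1.80461285e-04] 0.9970585112874757
top rack [(array([ 0.51 ,  0.055, -0.   ]), 0.88)]
top core_odd [(array([ 0.604, -0.035,  0.056]), 0.88), (array([ 0.66, -0.3 ,  0.02]), 0.83), (array([0.355, 0.13 , 0.018]), 0.57)]
top core_a [(array([0.605, 0.144, 0.056]), 0.7), (array([0.605, 0.056, 0.058]), 0.59)]
side rack [(array([0.505, 0.054, 0.001]), 0.59)]
side core_odd [(array([ 0.411, -0.032,  0.021]), 0.82), (array([0.348, 0.125, 0.017]), 0.76), (array([ 0.657, -0.299,  0.02 ]), 0.73), (array([ 0.449, -0.276,  0.018]), 0.56)]
side core_a [(array([0.606, 0.054, 0.056]), 0.59)]
```

View pics/top1.png

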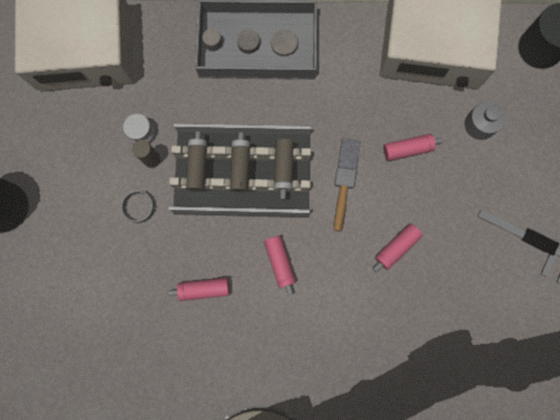

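View pics/side1.png

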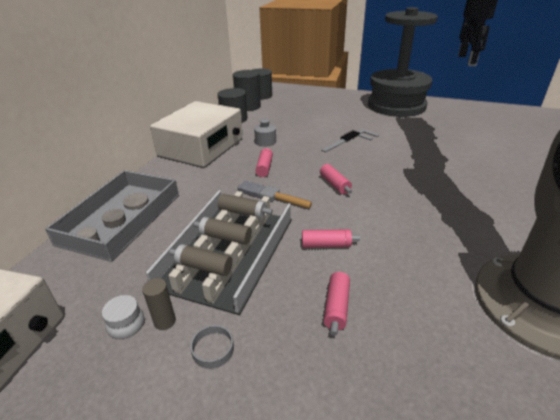

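The top view shows three grey cores in the rack at about (197,165), (240,163) and (284,167). The first two have studs up, to rack +x at (198,134) and (240,137). The third has its stud down at (283,195). The pink ones on the table at (410,147), (398,247), (280,262) and (203,289) are look-alikes. The core at (284,167) in slot y −90 is the one meant. I'll confirm it in a crop and measure it.

```bash
python3 - <<'E'
from h import *
p=bot.read_camera('top')
cv2.imwrite('pics/crop.png',cv2.resize(p['img'][120:220,165:320,::-1],None,fx=5,fy=5,interpolation=cv2.INTER_CUBIC))
W=world(p)
print('table z',np.round(np.median(W[230:260,330:350,2]),4))
for k in('core_odd','core_a'):
  for r in bot.masks_of(p,k):
    m=r['mask']&(W[...,2]>.03)
    if m.sum()<50: continue
    P=W[m]; top=P[P[:,2]>.066]
    if len(top)<30: continue
    (cx,cy),(w,h),a=cv2.minAreaRect((top[:,:2]*1000).astype(np.float32))
    vx,vy,_,_=cv2.fitLine((top[:,:2]).astype(np.float32),cv2.DIST_L2,0,.01,.01).ravel()
    print(k,round(r['confidence'],2),len(top),'rect',cx,cy,w,h,'axis deg',np.degrees(np.arctan2(vy,vx)),'ztop',np.percentile(P[:,2],97), 'x',np.percentile(top[:,0],[1,99]),'y',np.percentile(top[:,1],[1,50,99]))
# metal strips: yaw of rack
for lo,hi in((202,218),(120,134)):
  S=W[lo:hi,180:305].reshape(-1,3); S=S[(abs(S[:,2]-.046)<.006)]
  vx,vy,x0,y0=cv2.fitLine(S[:,:2].astype(np.float32),cv2.DIST_HUBER,0,.001,.01).ravel()
  print('strip',len(S),np.degrees(np.arctan2(vy,vx)),S.mean(0))
E
```

```text
table z -0.0
core_odd 0.78 804 rect 600.1729125976562 -34.55943298339844 35.068519592285156 111.44486999511719 axis deg -0.7063598 ztop 0.07842337822361471 x [0.55347283 0.65369064] y [-0.05108047 -0.03464681 -0.01811142]
core_a 0.88 797 rect 485.13623046875 78.80157470703125 380.4193420410156 78.232666015625 axis deg 19.245909 ztop 0.07925537646923256 x [0.54929367 0.6510774 ] y [0.12681341 0.14307901 0.16138803]
core_a 0.83 817 rect 496.59075927734375 25.95049285888672 344.5042724609375 58.68120193481445 axis deg 7.6495776 ztop 0.07902083410416239 x [0.54957265 0.65101315] y [0.03782671 0.05415431 0.07168839]
strip 415 89.8056 [0.51117894 0.04738627 0.04710201]
strip 469 89.82836 [0.68867987 0.0533482  0.0465128 ]
```

View pics/crop.png

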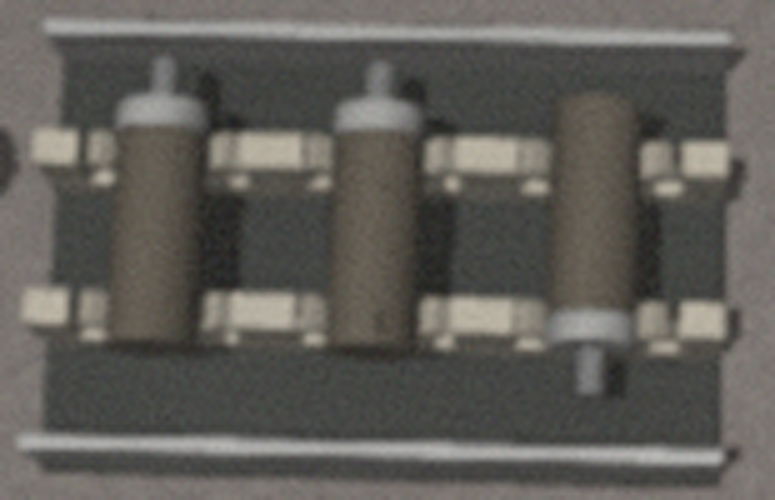

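The crop confirms it. The right core has its cap and stud toward the robot at (590,370), and the left two have studs at (165,75) and (378,75). Core_odd is at about (0.603, −0.0345), axis along world x to within 1°, top at z 0.078. Now moving over.

Emit:
send_rows(deltas="0.035 -0.030 0 3; 0.07 -0.06 0 6; 0.105 -0.09 0 9; 0.14 -0.12 0 12; 0.175 -0.15 0 14.4", claw=1, force=60)

```text
t: 1.05
eef_pos: [0.3007, -0.4636, 0.2396]
tool_rot: [0.0, 1.0, -0.001, 0.0]
contact_force: [0.7, 0.7, 0.1]
gripper_width: 1.001
grasp_force: 0.0
```

Emit:
send_rows(deltas="0.026 -0.037 0 0; 0.052 -0.074 0 0; 0.078 -0.111 0 0; 0.104 -0.148 0 0; 0.13 -0.185 0 0")

```text
t: 1.55
eef_pos: [0.4308, -0.2787, 0.2397]
tool_rot: [0.0, 1.0, -0.0, 0.0]
contact_force: [0.5, -0.1, -0.2]
gripper_width: 1.002
grasp_force: 0.0
```

Emit:
send_rows(deltas="0.026 -0.037 0 0; 0.052 -0.074 0 0; 0.078 -0.111 0 0; 0.104 -0.148 0 0; 0.13 -0.185 0 0")

```text
t: 2.05
eef_pos: [0.5609, -0.0938, 0.2396]
tool_rot: [0.0, 1.0, -0.0, 0.0]
contact_force: [0.3, -0.9, -0.3]
gripper_width: 1.001
grasp_force: 0.0
```

Emit:
send_rows(deltas="0.02 -0.03 0 0; 0.042 -0.059 0 0; 0.042 -0.059 0.02 0; 0.042 -0.059 0.05 0; 0.042 -0.059 0.05 0")

```text
t: 2.55
eef_pos: [0.5995, -0.0363, 0.1856]
tool_rot: [0.0, 1.0, 0.0, -0.004]
contact_force: [-0.8, -0.9, -0.0]
gripper_width: 1.001
grasp_force: 0.0
```

Emit:
send_rows(deltas="0 0 0.035 0; 0 0 0.07 0; 0 0 0.105 0; 0 0 0.13 0; 0 0 0.143 0")

```text
t: 3.05
eef_pos: [0.6015, -0.0368, 0.0452]
tool_rot: [0.0, 1.0, -0.001, -0.001]
contact_force: [-0.4, 1.1, 0.2]
gripper_width: 0.998
grasp_force: 0.0
```

```bash
python3 - <<'E'
from h import *
p=shot('wrist','w1.png')
s=bot.get_obs(); print(s['t'],s['q'],s['eef_pos'],s['contact_force'])
E
```

```text
3.1 [ 0.13140774  0.61258616 -0.23132985  1.8577017   0.20659021  0.69774463
 -1.79048315] [ 0.60091753 -0.03671801  0.04415557] [-0.33520589 -0.39984684 -0.79553312]
```

View pics/w1.png

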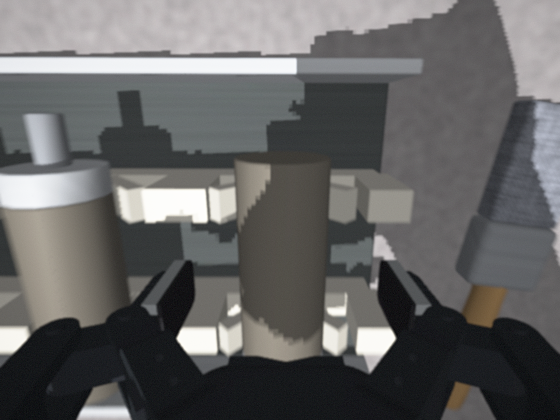

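The wrist view shows the core (240–328 px wide) centred between the open fingers at x 187 and 387. The neighbour on the left is clear. Closing and lifting.

Emit:
send_rows(deltas="0 0 0 0; 0 0 0 0; 0 0 0 0; 0 0 0 0; 0 0 0 0", claw=0, force=60)

```text
t: 3.6
eef_pos: [0.6033, -0.0352, 0.0483]
tool_rot: [-0.0, 1.0, -0.0, 0.001]
contact_force: [-1.7, 2.8, 6.5]
gripper_width: 0.423
grasp_force: 59.3
```

Emit:
send_rows(deltas="0 0 0 0; 0 0 0 0; 0 0 0 0; 0 0 -0.005 0; 0 0 -0.015 0")

```text
t: 4.1
eef_pos: [0.6013, -0.0366, 0.0614]
tool_rot: [0.0, 1.0, -0.0, -0.001]
contact_force: [0.1, -0.0, -3.4]
gripper_width: 0.428
grasp_force: 60.2
```

Emit:
send_rows(deltas="0 0 -0.02 0; 0 0 -0.045 0; 0 0 -0.07 0; 0 0 -0.1 0; 0 0 -0.12 0")

```text
t: 4.6
eef_pos: [0.6025, -0.0365, 0.1841]
tool_rot: [0.0, 1.0, -0.0, 0.001]
contact_force: [0.9, 0.3, -2.0]
gripper_width: 0.426
grasp_force: 60.3
```

Emit:
send_rows(deltas="0 0 0 -4; 0 0 0 -10; 0 0 0 -17; 0 0 0 -24; 0 0 0 -31")

```text
t: 5.1
eef_pos: [0.6017, -0.0367, 0.1819]
tool_rot: [0.0, 0.963, 0.269, -0.0]
contact_force: [0.7, 0.1, -2.4]
gripper_width: 0.426
grasp_force: 60.3
```

Emit:
send_rows(deltas="0 0 0 -7; 0 0 0 -14; 0 0 0 -21; 0 0 0 -28; 0 0 0 -35")

```text
t: 5.6
eef_pos: [0.6017, -0.0368, 0.1818]
tool_rot: [0.0, 0.838, 0.546, -0.0]
contact_force: [-0.2, -0.7, -3.1]
gripper_width: 0.43
grasp_force: 60.4
```

Emit:
send_rows(deltas="0 0 0 -7; 0 0 0 -14; 0 0 0 -21; 0 0 0 -28; 0 0 0 -35")

```text
t: 6.1
eef_pos: [0.6017, -0.037, 0.1818]
tool_rot: [0.0, 0.635, 0.773, -0.0]
contact_force: [0.4, 0.6, -2.8]
gripper_width: 0.43
grasp_force: 60.3
```

Emit:
send_rows(deltas="0 0 0 -7; 0 0 0 -14; 0 0 0 -21; 0 0 0 -28; 0 0 0 -35")

```text
t: 6.6
eef_pos: [0.6017, -0.0371, 0.1817]
tool_rot: [0.0, 0.373, 0.928, -0.001]
contact_force: [-0.6, 0.3, -4.0]
gripper_width: 0.427
grasp_force: 60.3
```

Emit:
send_rows(deltas="0 0 0 -7; 0 0 0 -14; 0 0 0 -21; 0 0 0 -28; 0 0 0 -35")

```text
t: 7.1
eef_pos: [0.6017, -0.0372, 0.1817]
tool_rot: [-0.0, 0.077, 0.997, -0.001]
contact_force: [-0.5, 0.1, -2.5]
gripper_width: 0.422
grasp_force: 60.3
```

Emit:
send_rows(deltas="0 0 0 -4; 0 0 0 -9; 0 0 0 -9; 0 0 0 -9; 0 0 0 -9")

```text
t: 7.6
eef_pos: [0.602, -0.0366, 0.1815]
tool_rot: [-0.0, 0.001, 1.0, -0.0]
contact_force: [0.2, 0.1, -2.8]
gripper_width: 0.425
grasp_force: 60.3
```

```bash
python3 - <<'E'
from h import *
p=shot('top','t2.png'); q=shot('side','s2.png'); bot.get_obs()
cv2.imwrite('pics/both.png',np.hstack([cv2.resize(p['img'][90:240,150:330,::-1],(400,333)),cv2.resize(q['img'][120:320,140:380,::-1],(400,333))]))
W=world(p)
for r in bot.masks_of(p,'core_odd'):
  P=W[r['mask']]; print(round(r['confidence'],2),len(P),np.percentile(P,[2,50,98],axis=0).round(4).tolist())
for r in bot.landmark_of(q,'core_odd'): print(r['xyz'],r['confidence'])
s=bot.get_obs(); print(s['t'],s['q'][6],s['eef_pos'],s['tool_rot'],s['contact_force'],s['grasp_force'])
E
```

```text
0.9 778 [[0.6364, -0.3589, 0.0208], [0.6564, -0.3073, 0.0343], [0.6797, -0.2561, 0.0405]]
0.88 570 [[0.5439, -0.0543, 0.18], [0.562, -0.035, 0.2061], [0.5895, -0.0183, 0.2118]]
0.8 957 [[0.3481, -0.0578, 0.021], [0.4053, -0.0317, 0.0344], [0.4562, -0.003, 0.0402]]
0.8 1029 [[0.3266, 0.0739, 0.0008], [0.3477, 0.1254, 0.0343], [0.3705, 0.1874, 0.0406]]
[0.6001, -0.0374, 0.1925] 0.76
[0.4109, -0.0317, 0.0204] 0.68
[0.4493, -0.2781, 0.0219] 0.63
[0.655, -0.2988, 0.019] 0.5
[0.6036, 0.1395, 0.0598] 0.23
7.8 1.071314555971524 [ 0.60204208 -0.03632341  0.18137412] [ 1.74290344e-05  4.99819096e-04  9.99999864e-01 -1.45355293e-04] [ 0.00809135 -0.40644012 -3.65974485] 60.303794145584106
```

View pics/both.png

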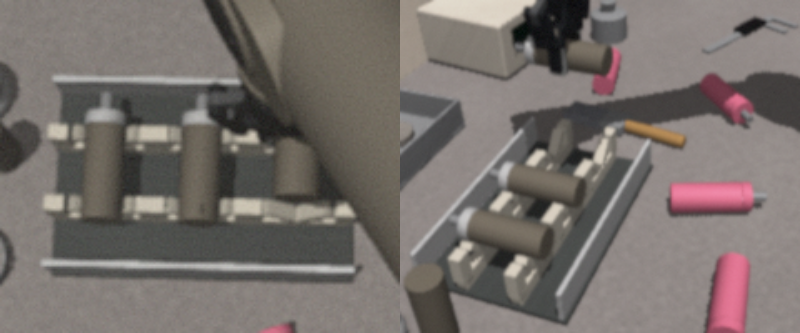

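The turned core is held level, stud to +x at (525,50) in the side crop, bare end toward the robot. Lowering by the lifted amount (135 mm), slowly at the end.

Emit:
send_rows(deltas="0 0 0.025 0; 0 0 0.055 0; 0 0 0.085 0; 0 0 0.105 0; 0 0 0.115 0")

```text
t: 8.3
eef_pos: [0.6012, -0.0365, 0.0644]
tool_rot: [-0.001, 0.0, 1.0, -0.0]
contact_force: [-0.3, -0.1, -3.2]
gripper_width: 0.425
grasp_force: 60.3
```

Emit:
send_rows(deltas="0 0 0.005 0; 0 0 0.009 0; 0 0 0.013 0; 0 0 0.017 0; 0 0 0.017 0")

```text
t: 8.8
eef_pos: [0.6024, -0.0362, 0.0495]
tool_rot: [0.0, 0.0, 1.0, 0.0]
contact_force: [0.1, 0.3, -2.3]
gripper_width: 0.426
grasp_force: 60.3
```

Emit:
send_rows(deltas="0 0 0.001 0; 0 0 0.002 0; 0 0 0.003 0; 0 0 0.003 0; 0 0 0.003 0")

```text
t: 9.3
eef_pos: [0.6028, -0.0353, 0.0483]
tool_rot: [0.001, -0.0, 1.0, 0.0]
contact_force: [-3.9, 0.4, 13.7]
gripper_width: 0.427
grasp_force: 62.0
```

Seated: 14 N up at the height where it was gripped. Releasing.

Emit:
send_rows(deltas="0 0 -0.001 0; 0 0 -0.001 0; 0 0 -0.001 0; 0 0 -0.001 0; 0 0 -0.001 0", claw=1)

```text
t: 9.8
eef_pos: [0.602, -0.0365, 0.0471]
tool_rot: [-0.0, 0.0, 1.0, -0.0]
contact_force: [-1.1, -0.6, -0.2]
gripper_width: 1.0
grasp_force: 0.0
```

Emit:
send_rows(deltas="0 0 0 0; 0 0 0 0; 0 0 -0.01 0; 0 0 -0.03 0; 0 0 -0.06 0")

```text
t: 10.3
eef_pos: [0.6014, -0.0363, 0.1082]
tool_rot: [-0.001, 0.0, 1.0, 0.0]
contact_force: [0.7, -0.4, -0.4]
gripper_width: 0.999
grasp_force: 0.0
```

Emit:
send_rows(deltas="0 0 -0.04 0; 0 0 -0.08 0; 0.04 0.0 -0.1 0; 0.08 0 -0.1 0; 0.12 0 -0.1 0")

```text
t: 10.8
eef_pos: [0.4814, -0.0355, 0.2093]
tool_rot: [0.001, -0.0, 1.0, -0.001]
contact_force: [-0.7, -0.3, 0.2]
gripper_width: 0.999
grasp_force: 0.0
```

Emit:
send_rows(deltas="0 -0.04 0 0; 0 -0.08 0 0; 0 -0.12 0 0; 0 -0.16 0 0; 0 -0.2 0 0")

```text
t: 11.3
eef_pos: [0.4821, -0.2377, 0.2093]
tool_rot: [0.001, 0.0, 1.0, -0.001]
contact_force: [1.5, -0.3, 0.7]
gripper_width: 1.0
grasp_force: 0.0
```

```bash
python3 - <<'E'
from h import *
p=shot('top','t3.png'); q=shot('side','s3.png')
cv2.imwrite('pics/both2.png',np.hstack([cv2.resize(p['img'][90:240,150:330,::-1],(400,333)),cv2.resize(q['img'][120:320,140:380,::-1],(400,333))]))
W=world(p)
for k in('core_odd','core_a'):
 for r in bot.masks_of(p,k):
  P=W[r['mask']]; P=P[P[:,2]>.066]
  if len(P)>30: print(k,round(r['confidence'],2),len(P),np.percentile(P,[2,50,98],axis=0).round(4).tolist())
for k in('core_odd','core_a'):
 print([(r['xyz'],r['confidence']) for r in bot.landmark_of(p,k)])
s=bot.get_obs(); print(s['t'],s['eef_pos'],s['contact_force'],s['gripper_width'])
E
```

```text
core_odd 0.64 814 [[0.5449, -0.0507, 0.0667], [0.5941, -0.0348, 0.0743], [0.6445, -0.0184, 0.0794]]
core_odd 0.28 46 [[0.3385, -0.0485, 0.0664], [0.3385, -0.0485, 1.0939], [0.6517, 0.1316, 1.0939]]
core_a 0.67 812 [[0.5502, 0.039, 0.0667], [0.5994, 0.0543, 0.0744], [0.6496, 0.0717, 0.0799]]
core_a 0.66 811 [[0.5508, 0.1281, 0.0668], [0.5992, 0.1433, 0.0742], [0.6495, 0.161, 0.0793]]
[([0.5953, -0.0331, 0.0576], 0.77), ([0.4519, -0.2766, 0.0155], 0.73), ([0.661, -0.3008, 0.0136], 0.68), ([0.4128, -0.0292, 0.0235], 0.67)]
[([0.6043, 0.0557, 0.0566], 0.83), ([0.6044, 0.1468, 0.056], 0.59)]
11.6 [ 0.4823289  -0.2348894   0.20834871] [ 0.20287935 -1.27462668  0.37980714] 0.9990247393506853
```

View pics/both2.png

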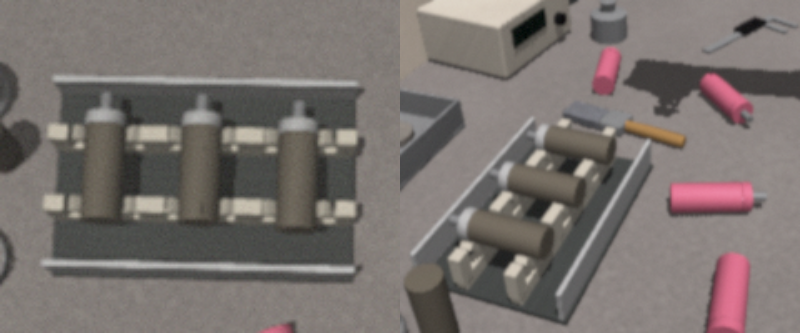

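All three studs now point to +x (top crop at (107,100), (203,102) and (299,107)). The turned core lies level and home, about 5 mm off along its slot, within the 20 mm allowed.

```bash
python3 -c "
from station import bot
print(bot.hand_in())"
```

```text
the job is handed in; nothing more can be done
None
```

I turned the back-to-front core end for end and laid it gently back in its own slot; the last pictures show all three studs pointing to rack +x and the other two cores in place, and I handed the job in at about 11.6 s, with no verdict returned.

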